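# Zero the burr grinder, set it five clicks open and close its lid

## Robot

A 6-joint arm with a two-finger parallel gripper is mounted at the origin on a cart in front of the work surface, level with it; the furniture and walls round the work are solid. World frame = base frame: x ahead of the robot, y to its left, z up, the work surface at z = 0. Lengths are in mm, angles in degrees, forces in N, time in s.
With the tool pointing down it reaches from about 425 to 950 mm from the base axis. Payload 14.7 kg.
Tool frame: the origin (TCP) lies between the finger pads; the fingertips stand 11 mm ahead of it and the grasp point (between the pads) lies 8 mm behind it (ctrl.tips_ahead is the distance from the TCP to the fingertips, in mm); z points along the fingers, y is the line along which they close (so a half turn about z gives the same grasp; the last joint's range is limited). The gripper opens to 85 mm and grips with 20 to 120 N. Pads are 22 mm wide; open, the fingers measure 114 mm over their backs; the gripper's body (76 mm by 85 mm) begins 54 mm behind the grasp point. The pads swing forward as they close: fully open they stand 13 mm farther back than shut.
Start: joints at [68.09, 27.513, 91.461, -0, 61.026, -2.67], TCP at [214.167, 613.698, 242.297] pointing down, gripper open.
Joint ranges: [-157.49, 157.49], [-46.99, 117.5], [13.45, 153.17], [-89.5, 269.5], [5.16, 153.95], [-167.48, 167.48]. Speed limits (degrees/s): [108.29, 108.29, 136.94, 172.46, 172.46, 172.46].

## Interface

Orientations are given as a 3x3 rotation matrix whose columns are the frame's x, y, z axes.
In Python, from station import ctrl gives the robot as it stands.
- The arm moves only by the tool arm_command, never from a script. Its argument "steps" is a list of rows, each a list of 3 entries, a list of its own where there are three numbers: the shift along the tool's x, y, z in mm, then the turn, a rotation vector about the tool's x, y, z in rad, then the finger opening in mm, from 0 to 85.4. A call has 1 to 12 rows; each row is the pose to reach, as a shift and turn from the pose commanded when the call began, along the tool's axes at that moment; what a row does not reach only later rows make up. A row lasts 1/8 s, in which the tool goes at most 62.5 mm and 10.7 degrees, less where a joint would pass 70% of its speed; a pose out of reach is approached as far as the arm can. A call with a gripper value outside its range is refused whole. The fingers move at their own pace and stop on an object; "newtons" is the grip in N (left out, the last holds). Time passes only in rows, so rows that repeat a pose let the fingers close. It gives the time, the measured TCP pose, the force, the opening and the grip force at its end, in the units of the state.
- ctrl.state(): the state, without advancing time (a new reading comes with each control period).
- ctrl.capture(name): name is "scene" or "top" or "wrist"; returns a dict with "color" (480x640x3 uint8, red, green, blue), "z_map" (480x640 float32, mm along the optical axis (not along the pixel's ray), 0 where there is no reading), "fx", "fy", "cx", "cy" (pixels), "cam_to_world" (4x4, takes a point from camera to world coordinates); the wrist camera has in their place "T_tool_cam" (4x4, takes a point from camera to tool coordinates, whose origin is the TCP and whose axes are the flange's). Camera axes: x right, y down, z forward; pixel columns grow to the right and rows downward; lengths in mm; the calibration is good to about 2 mm. A picture is of the moment at which its call begins: read the wrist's pose just before it.
- ctrl.sign_off(): hands the job in; it is judged then, once.
The state is a dict: "t": time; "qpos": joint angles; "joint_velocities": joint speeds; "joint_torque": joint torques, N m; "eef_pos": TCP position; "ee_rot": TCP orientation; "ft_force": force on the tool from outside, world axes, zero at the start; "torque": the same for the moment, N m; "opening": finger opening in mm; "grip_force": force on a finger pad.
Only numpy, scipy, OpenCV 4.12 (cv2) and the standard library are available. Lean on these libraries where they do the work, as an engineer would, in place of code of your own. Each camera call takes 0.05 s, during which the arm holds its last target. There are 200 camera calls.

## Task

The coffee grinder has been cleaned and its setting is lost. Turn the knurled dial on its head clockwise (seen from above), gently, until you feel it come up against the burrs, without forcing it; then open it anticlockwise by exactly five clicks, leaving it resting in the fifth notch, and then put the wooden lid back, seated flat in the bean throat. Leave the other things on the worktop where they are.

Things in the scene. Friction and masses are not known exactly. Their poses are not given: they have to be found in the camera images.
- grinder: Fixed black coffee grinder: foot 170 x 124 mm, round head 120 across with a flat top 185 above the worktop; origin on the worktop under the dial's axis, x away from the spout, z up. Its adjusting dial turns about that vertical axis: clockwise closes, anticlockwise opens, 15 clicks a turn (24 degrees each). It starts at an unknown notch, 2 to 7 clicks open from zero.
- dial_center (a point): Centre of the dial, on its axis, half-way up: a plain aluminium ring on the head, 60 mm outside diameter, finely knurled, no marks, 28 high (187 to 215 above the worktop), free all round; take it across its diameter from above. A sprung detent draws it into each notch; turning over a crest takes about 0.13 N m. Gripped with 15 N it does not slip below about 0.4 N m.
- throat_mouth (a point): Centre of the mouth of the bean throat, level with the dial's upper face (215 mm above the worktop), z up. The throat is the dial's round bore, 42 across, at least 14 deep, on the dial's axis.
- lid_center (a point): Centre of the loose wooden throat lid, half-way up its 42 mm, on its axis, z up; stands right of the grinder, 70 g. From below: rubber spigot 38.6 across, 12 high, chamfered; flange 68 across, 8 thick; round knob 22 across, 22 high (grip here). Seated, the flange lies on the dial's upper face and this point is 9 above the throat mouth.
- burr (a joint): Lift of the inner burr (steel cone down in the throat) in m: 0 at the zero notch, 0.000025 more per click that the dial is opened (0.000125 at five clicks). Far too fine to be told from its reading, whose noise is many clicks, or from a picture.
- burr_stop: Sprung stop hidden in the head, 22 mm from the dial's axis. The dial meets it about 6 degrees clockwise past the zero notch; from there the torque keeps rising, about 2.5 N m per rad, with no further click. Over 20 N on it (about 0.4 N m on the dial) damages the burrs. Let go there, the dial springs back to the zero notch.
- bail_jar: Clip-top glass jar of coffee, 110 x 91 x 132, behind and left of the grinder; origin at its underside. Leave alone.
- mug: Light blue mug, 81 x 120 x 94, standing on a round wooden coaster at the left; origin at its underside. Leave alone.
- honey_jar: Round jar with a dark lid, 65 across, 86 high, at the right behind the lid; origin at its underside. Leave alone.
- small_cup: Small patterned cup, 58 x 84 x 49, at the front left; origin at its underside. Leave alone.
- scoop: Steel measuring spoon used as coffee scoop, 124 long, 42 wide, 13 high, lying at the front right; origin at its underside. Leave alone.
Things that resemble listed ones, but are neither listed nor needed, are in the scene too. What is shaped like the part that bears lid_center but orange or pink is not meant.

How it is judged:
By the outcome, as a careful person would: the job done as asked, in the order asked, and still so for the second after the job is handed in, with the robot touching nothing.
It also fails if it takes over 72 s, if anything falls off the work surface, if the arm or the gripper's body presses on something with over 40 N, if the wrist force passes 120 N, or if a joint passes its speed limit or range.

## Working session

There is one attempt and no reset: what is moved stays moved. The work goes in short steps, Python scripts to look and compute and a tool call to move; the robot and the scene stay as the last step left them, time stands still between calls to the robot, and variables do not carry over. Pictures are saved under pics/ and viewed, at most 10 in all, crops included, and the job is handed in when it is done.

Besides the shell and the picture viewer there is one more tool, called after "Request:" by a JSON object that holds its "fn" and its "kwargs". arm_command: Moves the arm, as the interface text tells. Its arguments: {"type":"object","properties":{"steps":{"type":"array","items":{"type":"array"}},"newtons":{"type":"number"}},"required":["steps"]}

```bash
mkdir -p pics; python3 - <<'E'
from station import ctrl
import cv2,numpy as np,pickle
s=ctrl.state();print({k:np.round(v,3).tolist() for k,v in s.items()})
for n in("scene","top"):
    c=ctrl.capture(n);pickle.dump(c,open(n+".pkl","wb"));cv2.imwrite(f"pics/{n}.png",c["color"][...,::-1]);print(c["fx"],np.round(c["cam_to_world"],3).tolist())
E
```

```text
{'t': 0.0, 'qpos': [68.09, 27.551, 91.492, -0.001, 61.027, -2.67], 'joint_velocities': [-0.034, -0.043, 0.098, -0.062, -0.011, -0.001], 'joint_torque': [-0.003, -95.066, -43.02, -0.0, 0.012, -0.0], 'eef_pos': [214.039, 613.336, 241.672], 'ee_rot': [[-0.944, 0.33, -0.0], [0.33, 0.944, -0.001], [0.0, -0.001, -1.0]], 'ft_force': [-0.054, 0.438, 0.6], 'torque': [0.009, 0.065, -0.034], 'grip_force': 0.0, 'opening': 85.321}
495.1538382026798 [[0.677, -0.349, 0.648, -321.258], [-0.736, -0.333, 0.59, -701.139], [0.01, -0.876, -0.482, 720.103], [0.0, 0.0, 0.0, 1.0]]
466.6723149774797 [[-0.021, -0.997, 0.069, 394.014], [-1.0, 0.02, -0.014, 43.765], [0.013, -0.069, -0.998, 1280.986], [0.0, 0.0, 0.0, 1.0]]
```

View pics/scene.png

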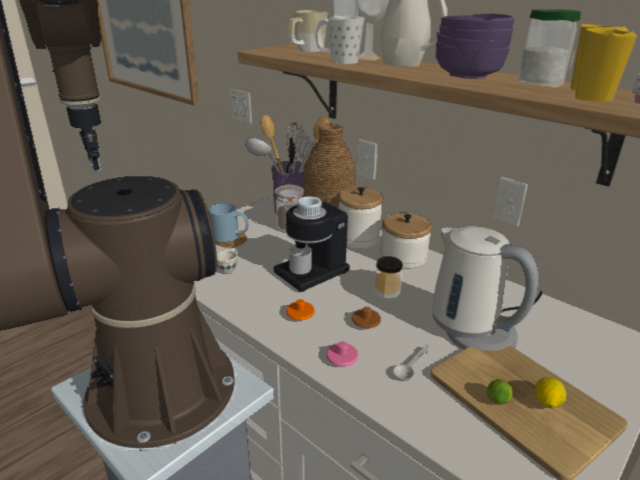

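View pics/top.png

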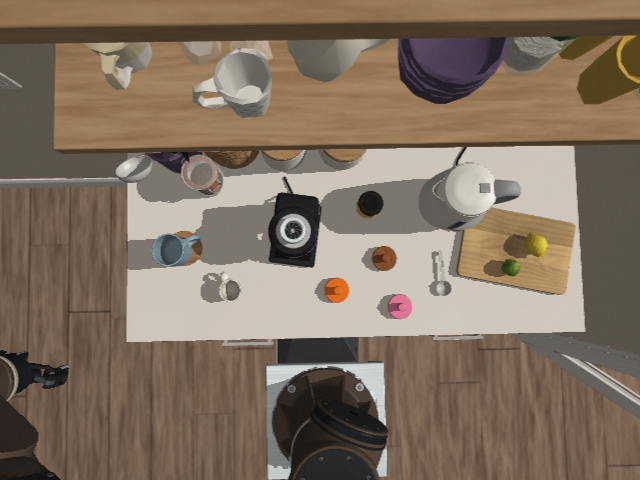

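The scene shows the grinder with its dial at top-view pixel (295,231). The brown wooden lid is at (384,258), and the orange (337,290) and pink (400,307) ones are decoys. A shelf covers rows above 150.

```bash
cat > h.py <<'E'
import numpy as np,cv2,pickle
def cloud(c,T=None):
    z=c["z_map"];v,u=np.mgrid[:480,:640]
    P=np.stack([(u-c["cx"])/c["fx"]*z,(v-c["cy"])/c["fy"]*z,z],-1)
    T=c["cam_to_world"] if T is None else T
    P=P@T[:3,:3].T+T[:3,3];P[z==0]=np.nan
    return P
def wristT(s,c):
    T=np.eye(4);T[:3,:3]=s["ee_rot"];T[:3,3]=s["eef_pos"]
    return T@c["T_tool_cam"]
def fit(P,lo,hi,cen,r):
    m=(P[...,2]>lo)&(P[...,2]<hi)&(np.hypot(P[...,0]-cen[0],P[...,1]-cen[1])<r)
    q=P[m];x,y=q[:,0],q[:,1]
    (cx,cy),R=cv2.minEnclosingCircle(q[:,:2].astype(np.float32))
    return len(q),np.round([cx,cy,R,x.mean(),y.mean(),np.median(q[:,2])],1)
E
python3 - <<'E'
from h import *
c=pickle.load(open("top.pkl","rb"));P=cloud(c)
for u,v in((295,231),(295,218),(384,258),(371,203),(300,215),(300,155),(437,258),(337,290)):print(u,v,np.round(P[v,u]))
d=P[231,308];print(d)
print(fit(P,205,225,P[231,295],40))
l=P[258,384];print(fit(P,35,50,l,40),fit(P,12,27,l,45))
s=pickle.load(open("scene.pkl","rb"));Q=cloud(s)
print(fit(Q,205,225,P[231,295],45),fit(Q,35,50,l,40),fit(Q,12,27,l,45))
print("shelf",np.nanmin(P[...,0][P[...,2]>350][:]),np.nanmin(P[148,200:500,:2],0),np.round(P[145,300]))
m=(P[...,2]>100)&(P[...,2]<400)
g=P[(P[...,2]>170)&(P[...,2]<200)&(abs(P[...,1]-P[231,295,1])<80)&(P[...,0]<700)];print(g[:,0].min(),g[:,0].max(),g[:,1].min(),g[:,1].max(),len(g))
E
```

```text
295 231 [491.  68. 199.]
295 218 [520.  67. 216.]
384 258 [ 428. -164.   45.]
371 203 [ 570. -128.   84.]
300 215 [530.  56. 188.]
300 155 [694.  53. 109.]
437 258 [ 427. -316.    3.]
337 290 [346. -37.  37.]
[491.39326757  37.46113481 190.23032456]
(292, array([493.2,  72.6,  30.5, 493.2,  72.6, 215. ]))
(54, array([ 429.4, -168.9,   10.7,  429.5, -168.2,   42.7])) (422, array([ 429.5, -169.4,   33.6,  429.2, -168.2,   20.8]))
(225, array([493.3,  73.8,  32.2, 491.3,  70.5, 212.1])) (60, array([ 430.1, -168.7,   12.4,  428.6, -169.8,   40.5])) (384, array([ 429.5, -168.4,   34.3,  424. , -173.2,   19.2]))
shelf 8.296237479608635 [ 604.95690034 -503.68058462] [607.  50. 515.]
8.033177501672242 586.0530338405287 11.916400094708322 130.01195368524924 2395
```

```bash
cat >> h.py <<'E'
def shift(s,target): return np.round(s["ee_rot"].T@(np.array(target)-s["eef_pos"]),1)
E
python3 - <<'E'
from h import *
from station import ctrl
s=ctrl.state();print(shift(s,(493.2,73,320)),ctrl.tips_ahead)
E
```

```text
[-441.6 -418.3  -77.8] 11.0
```

Request:
{"fn": "arm_command", "kwargs": {"steps": [[[-441.6, -418.3, -77.8], [0, 0, -0.483], 85], [[-441.6, -418.3, -77.8], [0, 0, -0.483], 85], [[-441.6, -418.3, -77.8], [0, 0, -0.483], 85], [[-441.6, -418.3, -77.8], [0, 0, -0.483], 85], [[-441.6, -418.3, -77.8], [0, 0, -0.483], 85], [[-441.6, -418.3, -77.8], [0, 0, -0.483], 85], [[-441.6, -418.3, -77.8], [0, 0, -0.483], 85], [[-441.6, -418.3, -77.8], [0, 0, -0.483], 85], [[-441.6, -418.3, -77.8], [0, 0, -0.483], 85], [[-441.6, -418.3, -77.8], [0, 0, -0.483], 85], [[-441.6, -418.3, -77.8], [0, 0, -0.483], 85], [[-441.6, -418.3, -77.8], [0, 0, -0.483], 85]], "newtons": 25}}

```text
t: 1.6
eef_pos: [492.9, 73.2, 319.8]
ee_rot: [[-0.989, -0.146, -0.001], [-0.146, 0.989, 0.0], [0.001, 0.0, -1.0]]
ft_force: [-0.5, 0.4, -0.5]
opening: 85.2
grip_force: 0.0
```

```bash
cat > look.py <<'E'
from h import *
from station import ctrl
import sys
s=ctrl.state();c=ctrl.capture("wrist");P=cloud(c,wristT(s,c))
cv2.imwrite(f"pics/{sys.argv[1]}.png",c["color"][...,::-1])
print(np.round(s["qpos"],1),s["eef_pos"],np.round(s["ee_rot"],3).tolist(),s["ft_force"],s["torque"],s["opening"],s["t"])
pickle.dump((s,c),open("wrist.pkl","wb"))
E
cat > a.py <<'E'
from look import *
print(fit(P,205,225,(493,73),45),fit(P,180,195,(493,73),80))
E
python3 a.py w1
```

```text
[  4.9  10.8 105.1   0.   64.2 -93.4] [492.89680914  73.17821981 319.76527812] [[-0.989, -0.146, -0.001], [-0.146, 0.989, 0.0], [0.001, 0.0, -1.0]] [-0.50795375  0.43361667 -0.46300959] [-0.01246353  0.03443823  0.02024941] 85.23035500213113 1.6
(3227, array([495.4,  73.5,  30.4, 494.6,  73.5, 215.5])) (12713, array([502.3,  70.4,  66.6, 488.5,  72.6, 186.3]))
```

View pics/w1.png

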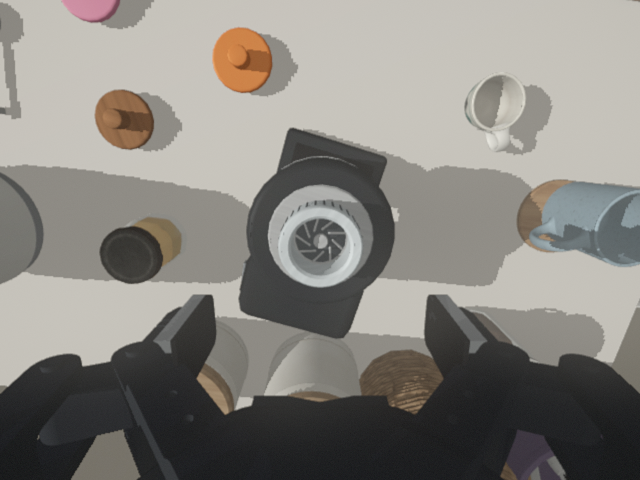

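The wrist view shows the dial ring centred at about (320,245), with nothing in the way. I'll descend and grip gently.

Request:
{"fn": "arm_command", "kwargs": {"steps": [[[-1.1, -0.2, 50], [0, 0, 0], 85], [[-1.1, -0.2, 80], [0, 0, 0], 85], [[-1.1, -0.2, 100], [0, 0, 0], 85], [[-1.1, -0.2, 117], [0, 0, 0], 85], [[-1.1, -0.2, 117], [0, 0, 0], 85], [[-1.1, -0.2, 117], [0, 0, 0], 50], [[-1.1, -0.2, 117], [0, 0, 0], 50], [[-1.1, -0.2, 117], [0, 0, 0], 50], [[-1.1, -0.2, 117], [0, 0, 0], 50], [[-1.1, -0.2, 117], [0, 0, 0], 50]], "newtons": 20}}

```text
t: 2.9
eef_pos: [494.7, 73.8, 204.0]
ee_rot: [[-0.989, -0.147, 0.001], [-0.147, 0.989, 0.001], [-0.001, 0.001, -1.0]]
ft_force: [-3.3, 5.5, 8.2]
opening: 59.3
grip_force: 21.0
```

```bash
cat > st.py <<'E'
from station import ctrl
import numpy as np
s=ctrl.state();print("t",s["t"],"pos",np.round(s["eef_pos"],1),"yaw",round(np.degrees(np.arctan2(s["ee_rot"][1,0],s["ee_rot"][0,0]))%360,2),"F",np.round(s["ft_force"],1),"M",np.round(s["torque"],3),"op",round(s["opening"],1),"g",s["grip_force"],"j6",s["qpos"][5])
E
python3 st.py
```

```text
t 2.9 pos [494.7  73.8 204. ] yaw 188.43 F [-3.3  5.5  8.2] M [1.113 0.407 0.006] op 59.3 g 20.97071003889141 j6 -93.4831504514383
```

Request:
{"fn": "arm_command", "kwargs": {"steps": [[[0, 0.8, -1.2], [0, 0, 0.06], 50], [[0, 0.8, -1.2], [0, 0, 0.1222], 50], [[0, 0.8, -1.2], [0, 0, 0.1222], 50]]}}

```text
t: 3.28
eef_pos: [494.5, 74.0, 204.3]
ee_rot: [[-1.0, -0.025, 0.001], [-0.025, 1.0, -0.0], [-0.001, -0.0, -1.0]]
ft_force: [4.7, 1.2, -13.4]
opening: 59.1
grip_force: 29.2
```

```bash
python3 st.py
```

```text
t 3.275 pos [494.5  74.  204.3] yaw 181.45 F [  4.7   1.2 -13.4] M [ 0.191 -0.823  0.077] op 59.1 g 29.234699612134136 j6 -86.40719299992351
```

Request:
{"fn": "arm_command", "kwargs": {"steps": [[[0, 0, 0], [0, 0, 0.06], 50], [[0, 0, 0], [0, 0, 0.0873], 50], [[0, 0, 0], [0, 0, 0.0873], 50]]}}

```text
t: 3.65
eef_pos: [494.6, 74.1, 204.3]
ee_rot: [[-0.998, 0.061, 0.001], [0.061, 0.998, 0.0], [-0.001, 0.0, -1.0]]
ft_force: [4.6, 1.0, -13.0]
opening: 59.3
grip_force: 29.2
```

```bash
python3 st.py
```

```text
t 3.65 pos [494.6  74.1 204.3] yaw 176.5 F [  4.6   1.  -13. ] M [ 0.32 -0.86 -0.03] op 59.3 g 29.21003224037122 j6 -81.46274791292812
```

Request:
{"fn": "arm_command", "kwargs": {"steps": [[[0, 0, 0.5], [0, 0, 0.13], 50], [[0, 0, 0.5], [0, 0, 0.26], 50], [[0, 0, 0.5], [0, 0, 0.39], 50], [[0, 0, 0.5], [0, 0, 0.52], 50], [[0, 0, 0.5], [0, 0, 0.64], 50], [[0, 0, 0.5], [0, 0, 0.74], 50], [[0, 0, 0.5], [0, 0, 0.794], 50], [[0, 0, 0.5], [0, 0, 0.794], 50]]}}

```text
t: 4.65
eef_pos: [495.0, 74.8, 204.3]
ee_rot: [[-0.656, 0.755, 0.002], [0.755, 0.656, 0.001], [-0.0, 0.002, -1.0]]
ft_force: [4.8, 10.1, -6.9]
opening: 59.5
grip_force: 29.8
```

```bash
python3 st.py
```

```text
t 4.65 pos [495.   74.8 204.3] yaw 130.97 F [ 4.8 10.1 -6.9] M [ 1.602 -0.705  0.056] op 59.5 g 29.832538092741743 j6 -35.94617451606829
```

Request:
{"fn": "arm_command", "kwargs": {"steps": [[[0.3, 0.9, 0.3], [0, 0, 0.13], 50], [[0.3, 0.9, 0.3], [0, 0, 0.26], 50], [[0.3, 0.9, 0.3], [0, 0, 0.36], 50], [[0.3, 0.9, 0.3], [0, 0, 0.428], 50], [[0.3, 0.9, 0.3], [0, 0, 0.428], 50]]}}

```text
t: 5.28
eef_pos: [495.5, 75.2, 204.2]
ee_rot: [[-0.283, 0.959, 0.002], [0.959, 0.283, 0.001], [0.0, 0.002, -1.0]]
ft_force: [3.7, 4.3, -1.9]
opening: 59.2
grip_force: 30.4
```

```bash
python3 st.py
```

```text
t 5.275 pos [495.5  75.2 204.2] yaw 106.45 F [ 3.7  4.3 -1.9] M [ 0.68  -0.44   0.124] op 59.2 g 30.389936521241907 j6 -11.328207824469347
```

Request:
{"fn": "arm_command", "kwargs": {"steps": [[[0, 0, 0], [0, 0, 0.03], 50], [[0, 0, 0], [0, 0, 0.03], 50]]}}

```text
t: 5.52
eef_pos: [495.5, 75.2, 204.2]
ee_rot: [[-0.255, 0.967, 0.002], [0.967, 0.255, 0.001], [0.0, 0.002, -1.0]]
ft_force: [2.7, 5.1, -2.2]
opening: 58.9
grip_force: 30.4
```

```bash
python3 st.py
```

```text
t 5.525 pos [495.5  75.2 204.2] yaw 104.78 F [ 2.7  5.1 -2.2] M [ 0.612 -0.49   0.189] op 58.9 g 30.368336151586846 j6 -9.650004311338353
```

Request:
{"fn": "arm_command", "kwargs": {"steps": [[[0, 0, 0], [0, 0, 0.03], 50], [[0, 0, 0], [0, 0, 0.03], 50]]}}

```text
t: 5.78
eef_pos: [495.6, 75.2, 204.2]
ee_rot: [[-0.226, 0.974, 0.002], [0.974, 0.226, 0.001], [0.0, 0.002, -1.0]]
ft_force: [3.1, 4.4, -1.9]
opening: 59.2
grip_force: 30.3
```

```bash
python3 st.py
```

```text
t 5.775 pos [495.6  75.2 204.2] yaw 103.06 F [ 3.1  4.4 -1.9] M [ 0.647 -0.45   0.234] op 59.2 g 30.34724220255157 j6 -7.93283053226924
```

The torque rose steadily (0.124, 0.189, 0.234) with no click, so that is the stop, three clicks from the start. Now I'll open it: 13.4° back to zero plus 120°.

Request:
{"fn": "arm_command", "kwargs": {"steps": [[[0, 0, 0], [0, 0, -0.13], 50], [[0, 0, 0], [0, 0, -0.28], 50], [[0, 0, 0], [0, 0, -0.43], 50], [[0, 0, 0], [0, 0, -0.58], 50], [[0, 0, 0], [0, 0, -0.73], 50], [[0, 0, 0], [0, 0, -0.88], 50], [[0, 0, 0], [0, 0, -1.03], 50], [[0, 0, 0], [0, 0, -1.17], 50], [[0, 0, 0], [0, 0, -1.2], 50], [[0, 0, 0], [0, 0, -1.2], 50]]}}

```text
t: 7.02
eef_pos: [494.7, 74.3, 204.2]
ee_rot: [[-0.99, 0.141, 0.0], [0.141, 0.99, -0.001], [-0.0, -0.001, -1.0]]
ft_force: [-2.2, -5.5, 4.3]
opening: 59.0
grip_force: 31.0
```

```bash
python3 st.py
```

```text
t 7.025 pos [494.7  74.3 204.2] yaw 171.88 F [-2.2 -5.5  4.3] M [-0.898  0.31   0.024] op 59.0 g 30.9512740932405 j6 -76.73777803189999
```

Request:
{"fn": "arm_command", "kwargs": {"steps": [[[0, 0, 0], [0, 0, -0.13], 50], [[0, 0, 0], [0, 0, -0.28], 50], [[0, 0, 0], [0, 0, -0.43], 50], [[0, 0, 0], [0, 0, -0.58], 50], [[0, 0, 0], [0, 0, -0.73], 50], [[0, 0, 0], [0, 0, -0.88], 50], [[0, 0, 0], [0, 0, -1.0], 50], [[0, 0, 0], [0, 0, -1.09], 50], [[0, 0, 0], [0, 0, -1.128], 50], [[0, 0, 0], [0, 0, -1.128], 50]]}}

```text
t: 8.28
eef_pos: [495.2, 73.3, 204.2]
ee_rot: [[-0.551, -0.834, 0.001], [-0.834, 0.551, -0.002], [0.001, -0.002, -1.0]]
ft_force: [2.2, -17.5, 2.2]
opening: 59.0
grip_force: 30.8
```

```bash
python3 st.py
```

```text
t 8.275 pos [495.2  73.3 204.2] yaw 236.54 F [  2.2 -17.5   2.2] M [-2.806 -0.188  0.005] op 59.0 g 30.75194510689471 j6 -141.37163290555557
```

Mid-way torque was odd, so I'll probe around this notch before releasing.

Request:
{"fn": "arm_command", "kwargs": {"steps": [[[0.8, -0.5, 0], [0, 0, 0], 50], [[0.8, -0.5, 0], [0, 0, 0], 50]]}}

```text
t: 8.52
eef_pos: [495.1, 73.1, 204.2]
ee_rot: [[-0.552, -0.834, 0.001], [-0.834, 0.552, -0.001], [0.0, -0.001, -1.0]]
ft_force: [0.1, -8.7, 1.6]
opening: 59.3
grip_force: 30.7
```

```bash
python3 st.py
```

```text
t 8.525 pos [495.1  73.1 204.2] yaw 236.48 F [ 0.1 -8.7  1.6] M [-1.289 -0.158  0.042] op 59.3 g 30.655192774138413 j6 -141.44574245136474
```

Request:
{"fn": "arm_command", "kwargs": {"steps": [[[0, 0, 0], [0, 0, 0.1], 50], [[0, 0, 0], [0, 0, 0.1], 50], [[0, 0, 0], [0, 0, 0.1], 50]]}}

```text
t: 8.9
eef_pos: [495.1, 73.2, 204.2]
ee_rot: [[-0.633, -0.774, 0.001], [-0.774, 0.633, -0.001], [0.0, -0.001, -1.0]]
ft_force: [0.5, -8.2, 1.1]
opening: 59.1
grip_force: 30.7
```

```bash
python3 st.py
```

```text
t 8.9 pos [495.1  73.2 204.2] yaw 230.75 F [ 0.5 -8.2  1.1] M [-1.203 -0.066  0.045] op 59.1 g 30.71885869227117 j6 -135.7108363107312
```

Request:
{"fn": "arm_command", "kwargs": {"steps": [[[0, 0, 0], [0, 0, -0.1], 50], [[0, 0, 0], [0, 0, -0.2], 50], [[0, 0, 0], [0, 0, -0.2], 50], [[0, 0, 0], [0, 0, -0.2], 50]]}}

```text
t: 9.4
eef_pos: [495.2, 73.1, 204.2]
ee_rot: [[-0.466, -0.885, 0.001], [-0.885, 0.466, -0.001], [0.0, -0.002, -1.0]]
ft_force: [1.7, -9.2, 0.2]
opening: 59.5
grip_force: 30.6
```

```bash
python3 st.py
```

```text
t 9.4 pos [495.2  73.1 204.2] yaw 242.21 F [ 1.7 -9.2  0.2] M [-1.485 -0.256 -0.078] op 59.5 g 30.60724959766958 j6 -147.17444107115992
```

The dial is in a notch. I have time to spare, so I'll re-touch the stop gently to make sure nothing slipped. I'll pause one click short first.

Request:
{"fn": "arm_command", "kwargs": {"steps": [[[0, 0, 0], [0, 0, 0.17], 50], [[0, 0, 0], [0, 0, 0.34], 50], [[0, 0, 0], [0, 0, 0.51], 50], [[0, 0, 0], [0, 0, 0.68], 50], [[0, 0, 0], [0, 0, 0.85], 50], [[0, 0, 0], [0, 0, 1.02], 50], [[0, 0, 0], [0, 0, 1.19], 50], [[0, 0, 0], [0, 0, 1.36], 50], [[0, 0, 0], [0, 0, 1.53], 50], [[0, 0, 0], [0, 0, 1.7], 50], [[0, 0, 0], [0, 0, 1.8], 50], [[0, 0, 0], [0, 0, 1.8], 50]]}}

```text
t: 10.9
eef_pos: [495.0, 74.7, 204.2]
ee_rot: [[-0.754, 0.657, 0.001], [0.657, 0.754, 0.001], [0.0, 0.002, -1.0]]
ft_force: [-0.6, 10.2, 1.0]
opening: 59.1
grip_force: 30.7
```

Request:
{"fn": "arm_command", "kwargs": {"steps": [[[0, 0, 0], [0, 0, 0.1], 50], [[0, 0, 0], [0, 0, 0.151], 50], [[0, 0, 0], [0, 0, 0.151], 50]]}}

```text
t: 11.28
eef_pos: [495.1, 74.8, 204.2]
ee_rot: [[-0.647, 0.762, 0.001], [0.762, 0.647, 0.001], [0.0, 0.002, -1.0]]
ft_force: [1.2, 10.6, 1.2]
opening: 59.0
grip_force: 30.6
```

```bash
python3 st.py
```

```text
t 11.275 pos [495.1  74.8 204.2] yaw 130.34 F [ 1.2 10.6  1.2] M [ 1.74  -0.065  0.023] op 59.0 g 30.58933120686561 j6 -35.33597357410417
```

Request:
{"fn": "arm_command", "kwargs": {"steps": [[[0, 0, 0], [0, 0, 0.13], 50], [[0, 0, 0], [0, 0, 0.26], 50], [[0, 0, 0], [0, 0, 0.36], 50], [[0, 0, 0], [0, 0, 0.435], 50], [[0, 0, 0], [0, 0, 0.435], 50]]}}

```text
t: 11.9
eef_pos: [495.5, 75.1, 204.2]
ee_rot: [[-0.266, 0.964, 0.002], [0.964, 0.266, 0.002], [0.001, 0.002, -1.0]]
ft_force: [3.2, 13.6, -1.6]
opening: 59.2
grip_force: 30.3
```

```bash
python3 st.py
```

```text
t 11.9 pos [495.5  75.1 204.2] yaw 105.4 F [ 3.2 13.6 -1.6] M [ 2.128 -0.445  0.211] op 59.2 g 30.307406422798522 j6 -10.400917380225556
```

Request:
{"fn": "arm_command", "kwargs": {"steps": [[[0, 0, 0], [0, 0, 0.03], 50], [[0, 0, 0], [0, 0, 0.03], 50]]}}

```text
t: 12.15
eef_pos: [495.5, 75.1, 204.2]
ee_rot: [[-0.237, 0.971, 0.002], [0.971, 0.237, 0.002], [0.001, 0.002, -1.0]]
ft_force: [4.1, 12.9, -2.9]
opening: 59.3
grip_force: 30.3
```

```bash
python3 st.py
```

```text
t 12.15 pos [495.5  75.1 204.2] yaw 103.73 F [ 4.1 12.9 -2.9] M [ 2.112 -0.455  0.226] op 59.3 g 30.286513959872536 j6 -8.723715063578995
```

The stop is at the same angle, so nothing slipped. Opening again to five clicks.

Request:
{"fn": "arm_command", "kwargs": {"steps": [[[0, 0, 0], [0, 0, -0.13], 50], [[0, 0, 0], [0, 0, -0.28], 50], [[0, 0, 0], [0, 0, -0.43], 50], [[0, 0, 0], [0, 0, -0.58], 50], [[0, 0, 0], [0, 0, -0.73], 50], [[0, 0, 0], [0, 0, -0.88], 50], [[0, 0, 0], [0, 0, -1.03], 50], [[0, 0, 0], [0, 0, -1.17], 50], [[0, 0, 0], [0, 0, -1.2], 50]]}}

```text
t: 13.28
eef_pos: [494.7, 74.2, 204.1]
ee_rot: [[-0.992, 0.13, 0.0], [0.13, 0.992, 0.0], [-0.0, 0.0, -1.0]]
ft_force: [-4.1, 3.8, 7.8]
opening: 59.3
grip_force: 31.2
```

Request:
{"fn": "arm_command", "kwargs": {"steps": [[[0, 0, 0], [0, 0, -0.13], 50], [[0, 0, 0], [0, 0, -0.28], 50], [[0, 0, 0], [0, 0, -0.43], 50], [[0, 0, 0], [0, 0, -0.58], 50], [[0, 0, 0], [0, 0, -0.73], 50], [[0, 0, 0], [0, 0, -0.88], 50], [[0, 0, 0], [0, 0, -1.0], 50], [[0, 0, 0], [0, 0, -1.09], 50], [[0, 0, 0], [0, 0, -1.125], 50], [[0, 0, 0], [0, 0, -1.125], 50], [[0, 0, 0], [0, 0, -1.125], 50]]}}

```text
t: 14.65
eef_pos: [495.2, 73.1, 204.1]
ee_rot: [[-0.547, -0.837, 0.001], [-0.837, 0.547, -0.001], [0.0, -0.002, -1.0]]
ft_force: [0.2, -7.9, 5.7]
opening: 59.1
grip_force: 31.1
```

```bash
python3 st.py
```

```text
t 14.65 pos [495.2  73.1 204.1] yaw 236.8 F [ 0.2 -7.9  5.7] M [-1.218  0.017 -0.039] op 59.1 g 31.090997520368546 j6 -141.76771400407924
```

Request:
{"fn": "arm_command", "kwargs": {"steps": [[[0, 0, 0], [0, 0, 0], 85], [[0, 0, 0], [0, 0, 0], 85], [[0, 0, 0], [0, 0, 0], 85], [[0, 0, 0], [0, 0, 0], 85], [[0, 0, 0], [0, 0, 0], 85], [[0, 0, -20], [0, 0, 0], 85], [[0, 0, -50], [0, 0, 0], 85], [[0, 0, -100], [0, 0, 0], 85], [[0, 0, -100], [0, 0, 0], 85]]}}

```text
t: 15.78
eef_pos: [496.5, 74.1, 306.9]
ee_rot: [[-0.546, -0.837, 0.006], [-0.838, 0.546, 0.001], [-0.004, -0.005, -1.0]]
ft_force: [0.3, 0.3, -0.8]
opening: 85.1
grip_force: 0.0
```

```bash
python3 st.py; python3 a.py w2; python3 -c "
from h import *
from station import ctrl
print(shift(ctrl.state(),(429.5,-168.7,304)))"
```

```text
t 15.775 pos [496.5  74.1 306.9] yaw 236.88 F [ 0.3  0.3 -0.8] M [ 0.038 -0.022  0.072] op 85.1 g 0.0 j6 -141.8527637972546
[   5.    11.6  106.    -0.    62.1 -141.9] [496.53178225  74.0798881  306.88519607] [[-0.546, -0.837, 0.006], [-0.838, 0.546, 0.001], [-0.004, -0.005, -1.0]] [ 0.31848798  0.34610989 -0.84696931] [ 0.0383338  -0.02192926  0.07244893] 85.09418216907314 15.775
(3604, array([495.7,  73.5,  30.5, 495.3,  72.7, 215.6])) (13992, array([496.7,  73.5,  59.9, 491.8,  67.3, 186.3]))
[239.3 -77.3   0.7]
```

Request:
{"fn": "arm_command", "kwargs": {"steps": [[[60, -19, 0], [0, 0, 0.15], 85], [[120, -39, 0], [0, 0, 0.3], 85], [[180, -58, 0], [0, 0, 0.47], 85], [[239, -77, 40], [0, 0, 0.65], 85], [[239, -77, 90], [0, 0, 0.82], 60], [[239, -77, 105], [0, 0, 1.0], 60], [[239, -77, 105], [0, 0, 1.17], 60], [[239, -77, 105], [0, 0, 1.17], 60], [[239, -77, 105], [0, 0, 1.17], 60]]}}

```text
t: 16.95
eef_pos: [428.4, -168.2, 198.2]
ee_rot: [[-0.985, 0.172, -0.0], [0.172, 0.985, 0.0], [0.0, 0.0, -1.0]]
ft_force: [0.1, 0.1, 0.6]
opening: 59.9
grip_force: 0.0
```

```bash
cat > b.py <<'E'
from look import *
c0=(429.5,-168.7)
print(fit(P,36,50,c0,30),fit(P,14,26,c0,45))
print(shift(s,(429.5,-168.7,34)))
E
python3 b.py w3
```

```text
[ -25.2   15.8  118.3   -0.    45.9 -105.3] [ 428.41799328 -168.20914335  198.23683937] [[-0.985, 0.172, -0.0], [0.172, 0.985, 0.0], [0.0, 0.0, -1.0]] [0.09391586 0.14445605 0.58446976] [-0.0188065  -0.00381209 -0.05432457] 59.86897733386481 16.95
(509, array([ 431.6, -167.8,   10.8,  430.8, -167.7,   42.7])) (3593, array([ 431.5, -167.6,   33.6,  429.5, -167.4,   20.9]))
[ -1.2  -0.3 164.2]
```

View pics/w3.png

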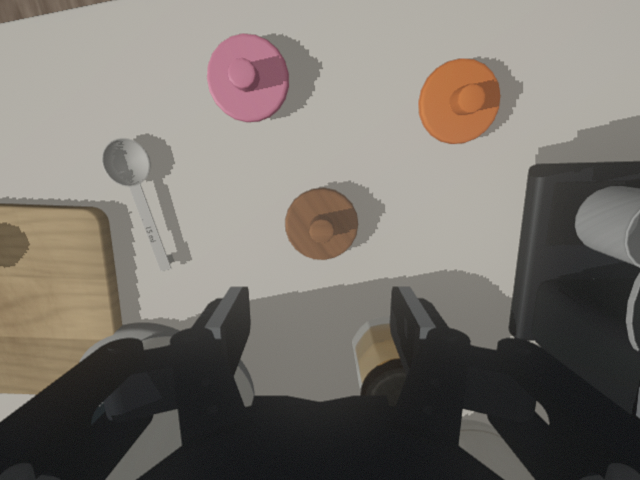

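The wooden lid stands upright with its knob at about (320,228), and the fingers have clear space around it. Descending to grip.

Request:
{"fn": "arm_command", "kwargs": {"steps": [[[-2.6, 1.2, 50], [0, 0, 0], 60], [[-2.6, 1.2, 100], [0, 0, 0], 60], [[-2.6, 1.2, 140], [0, 0, 0], 60], [[-2.6, 1.2, 158], [0, 0, 0], 60], [[-2.6, 1.2, 164], [0, 0, 0], 60], [[-2.6, 1.2, 164], [0, 0, 0], 60], [[-2.6, 1.2, 164], [0, 0, 0], 15], [[-2.6, 1.2, 164], [0, 0, 0], 15], [[-2.6, 1.2, 164], [0, 0, 0], 15], [[-2.6, 1.2, 164], [0, 0, 0], 15], [[-2.6, 1.2, 164], [0, 0, 0], 15], [[-2.6, 1.2, 164], [0, 0, 0], 15]], "newtons": 25}}

```text
t: 18.5
eef_pos: [431.9, -167.8, 35.2]
ee_rot: [[-0.984, 0.176, 0.001], [0.176, 0.984, -0.001], [-0.001, -0.0, -1.0]]
ft_force: [-0.4, 0.8, 10.0]
opening: 20.9
grip_force: 24.8
```

```bash
python3 st.py
```

```text
t 18.5 pos [ 431.9 -167.8   35.2] yaw 169.85 F [-0.4  0.8 10. ] M [ 0.135  0.07  -0.079] op 20.9 g 24.828699231147766 j6 -104.83836041116484
```

Request:
{"fn": "arm_command", "kwargs": {"steps": [[[0, 0, -8], [0, 0, 0], 15], [[0, 0, -30], [0, 0, 0], 15], [[0, 0, -75], [0, 0, 0], 15], [[0, 0, -120], [0, 0, 0], 15], [[0, 0, -165], [0, 0, 0], 15], [[0, 0, -210], [0, 0, 0], 15], [[0, 0, -245], [0, 0, 0], 15], [[0, 0, -255], [0, 0, 0], 15], [[0, 0, -255], [0, 0, 0], 15]], "newtons": 35}}

```text
t: 19.62
eef_pos: [431.3, -167.6, 289.7]
ee_rot: [[-0.984, 0.176, 0.001], [0.176, 0.984, -0.0], [-0.001, -0.0, -1.0]]
ft_force: [-0.1, 0.4, -1.9]
opening: 20.6
grip_force: 34.5
```

```bash
python3 st.py; cat > d.py <<'E'
from look import *
e=s["eef_pos"]
print(fit(P,e[2]-22,e[2]-8,e[:2],45),fit(P,e[2]-30,e[2]-8,e[:2],45))
m=(np.hypot(P[...,0]-e[0],P[...,1]-e[1])<40)&(P[...,2]<e[2]-9)&(P[...,2]>e[2]-28);q=P[m]
if len(q)>50:
    q=q[abs(q[:,2]-np.median(q[:,2]))<3]
    n=np.linalg.lstsq(np.c_[q[:,:2]-e[:2],np.ones(len(q))],q[:,2],rcond=None)[0];print("plane",n)
t=s["ee_rot"].T@(np.array([495.3,73.8,265])-e);print("go",t)
E
python3 d.py w4
```

```text
t 19.625 pos [ 431.3 -167.6  289.7] yaw 169.84 F [-0.1  0.4 -1.9] M [ 0.058  0.026 -0.042] op 20.6 g 34.45254564285278 j6 -104.83415639812215
[ -25.     9.3  111.6   -0.    59.1 -104.8] [ 431.26988161 -167.60537109  289.67147254] [[-0.984, 0.176, 0.001], [0.176, 0.984, -0.0], [-0.001, -0.0, -1.0]] [-0.13448781  0.39117231 -1.88680306] [ 0.05808026  0.02601713 -0.04199942] 20.633364726858638 19.625
(8697, array([ 431. , -167.6,   33.6,  419.8, -165.5,  275.3])) (8697, array([ 431. , -167.6,   33.6,  419.8, -165.5,  275.3]))
plane [6.41886941e-03 5.07804343e-03 2.75264916e+02]
go [-20.43266962 248.91878274  24.63810912]
```

View pics/w4.png

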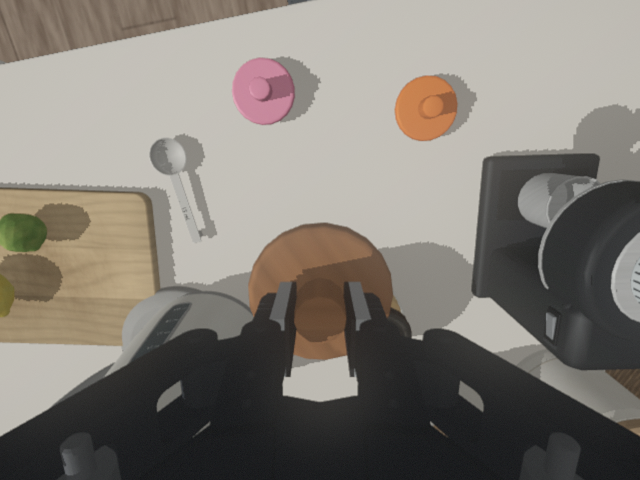

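The lid is held level and centred in the gripper. Carrying it over the throat.

Request:
{"fn": "arm_command", "kwargs": {"steps": [[[-4, 50, 0], [0, 0, 0], 15], [[-8, 100, 0], [0, 0, 0], 15], [[-12, 150, 0], [0, 0, 0], 15], [[-16, 200, 0], [0, 0, 0], 15], [[-19, 235, 0], [0, 0, 0], 15], [[-20.6, 249, 0], [0, 0, 0], 15], [[-20.6, 249, 0], [0, 0, 0], 15], [[-20.6, 249, 20], [0, 0, 0], 15], [[-20.6, 249, 29], [0, 0, 0], 15], [[-20.6, 249, 29], [0, 0, 0], 15]]}}

```text
t: 20.92
eef_pos: [495.0, 73.0, 259.9]
ee_rot: [[-0.984, 0.177, -0.002], [0.177, 0.984, -0.0], [0.002, -0.001, -1.0]]
ft_force: [0.4, -0.5, -1.3]
opening: 20.6
grip_force: 34.6
```

```bash
sed -i 's/,265\]/,238\]/' d.py; python3 st.py; python3 d.py w5
```

```text
t 20.925 pos [495.   73.  259.9] yaw 169.78 F [ 0.4 -0.5 -1.3] M [ 0.003  0.006 -0.022] op 20.6 g 34.555824995040894 j6 -74.86228571545465
[  4.9  14.4 109.4  -0.   56.2 -74.9] [495.01595509  72.95740031 259.91167789] [[-0.984, 0.177, -0.002], [0.177, 0.984, -0.0], [0.002, -0.001, -1.0]] [ 0.40153095 -0.46936349 -1.29063157] [ 0.00304875  0.0061396  -0.02152128] 20.575844113258253 20.925
(8702, array([494.8,  73. ,  33.7, 483.5,  75. , 245.5])) (8702, array([494.8,  73. ,  33.7, 483.5,  75. , 245.5]))
plane [3.86297439e-03 5.94614742e-03 2.45495995e+02]
go [-0.1644452   0.89176506 21.91095608]
```

Request:
{"fn": "arm_command", "kwargs": {"steps": [[[-0.3, 0.7, 4], [0, 0, 0], 15], [[-0.3, 0.7, 8], [0, 0, 0], 15], [[-0.3, 0.7, 11], [0, 0, 0], 15], [[-0.3, 0.7, 13.5], [0, 0, 0], 15], [[-0.3, 0.7, 13.5], [0, 0, 0], 15]]}}

```text
t: 21.6
eef_pos: [495.9, 74.5, 246.8]
ee_rot: [[-0.984, 0.176, -0.0], [0.176, 0.984, 0.0], [0.0, -0.0, -1.0]]
ft_force: [0.3, 0.1, -1.7]
opening: 20.1
grip_force: 34.6
```

```bash
python3 st.py
```

```text
t 21.6 pos [495.9  74.5 246.8] yaw 169.85 F [ 0.3  0.1 -1.7] M [-0.022  0.007  0.009] op 20.1 g 34.556352496147156 j6 -74.76808307744324
```

Request:
{"fn": "arm_command", "kwargs": {"steps": [[[0.4, -0.6, 3], [0, 0, 0], 15], [[0.4, -0.6, 5], [0, 0, 0], 15], [[0.4, -0.6, 7], [0, 0, 0], 15], [[0.4, -0.6, 8], [0, 0, 0], 15], [[0.4, -0.6, 8], [0, 0, 0], 15]]}}

```text
t: 22.22
eef_pos: [495.5, 74.0, 238.9]
ee_rot: [[-0.984, 0.176, -0.0], [0.176, 0.984, -0.0], [0.0, -0.0, -1.0]]
ft_force: [0.7, 0.7, -1.1]
opening: 20.1
grip_force: 34.6
```

```bash
python3 st.py
```

```text
t 22.225 pos [495.5  74.  238.9] yaw 169.84 F [ 0.7  0.7 -1.1] M [-0.022 -0.003 -0.022] op 20.1 g 34.55539405345917 j6 -74.82156830112079
```

Request:
{"fn": "arm_command", "kwargs": {"steps": [[[0, 0, 0.5], [0, 0, 0], 15], [[0, 0, 1], [0, 0, 0], 15], [[0, 0, 1], [0, 0, 0], 15]]}}

```text
t: 22.6
eef_pos: [495.6, 74.0, 238.3]
ee_rot: [[-0.984, 0.176, 0.0], [0.176, 0.984, 0.0], [-0.0, 0.0, -1.0]]
ft_force: [-0.7, 0.5, 4.4]
opening: 20.5
grip_force: 35.1
```

```bash
python3 st.py
```

```text
t 22.6 pos [495.6  74.  238.3] yaw 169.84 F [-0.7  0.5  4.4] M [-0.047  0.195 -0.026] op 20.5 g 35.086957812309265 j6 -74.82194226879506
```

Contact at the expected seating height. Releasing and retreating straight up.

Request:
{"fn": "arm_command", "kwargs": {"steps": [[[0, 0, 0.8], [0, 0, 0], 50], [[0, 0, 0.8], [0, 0, 0], 50], [[0, 0, 0.8], [0, 0, 0], 50], [[0, 0, 0.8], [0, 0, 0], 50], [[0, 0, -5], [0, 0, 0], 50], [[0, 0, -25], [0, 0, 0], 50], [[0, 0, -60], [0, 0, 0], 50], [[0, 0, -100], [0, 0, 0], 50], [[0, 0, -110], [0, 0, 0], 50], [[0, 0, -110], [0, 0, 0], 50]]}}

```text
t: 23.85
eef_pos: [495.7, 74.0, 348.4]
ee_rot: [[-0.984, 0.176, 0.001], [0.176, 0.984, 0.0], [-0.001, 0.0, -1.0]]
ft_force: [-0.3, 0.1, 0.5]
opening: 49.9
grip_force: 0.0
```

```bash
python3 - <<'E'
import sys;sys.argv=["x","w6"]
from look import *
c0=(495.5,74)
print(fit(P,219,230,c0,45),fit(P,238,252,c0,30))
q=P[(P[...,2]>217)&(P[...,2]<230)&(np.hypot(P[...,0]-c0[0],P[...,1]-c0[1])<36)]
print(np.linalg.lstsq(np.c_[q[:,:2]-c0,np.ones(len(q))],q[:,2],rcond=None)[0])
sc=ctrl.capture("scene")["color"];cv2.imwrite("pics/s2.png",cv2.resize(sc[170:390,190:450,::-1],None,fx=2.5,fy=2.5))
E
```

```text
[  5.    9.6 102.4  -0.   67.9 -74.8] [495.67050651  73.95802827 348.44311464] [[-0.984, 0.176, 0.001], [0.176, 0.984, 0.0], [-0.001, 0.0, -1.0]] [-0.34003827  0.05730043  0.47703427] [-0.0063096  -0.02990271  0.02405481] 49.94462782972277 23.85
(5020, array([495.2,  73.8,  33.6, 493. ,  74.3, 223.9])) (752, array([495.4,  73.8,  11. , 494.3,  74.1, 245.7]))
[ 8.03616912e-03 -1.06174301e-03  2.23831529e+02]
```

View pics/s2.png

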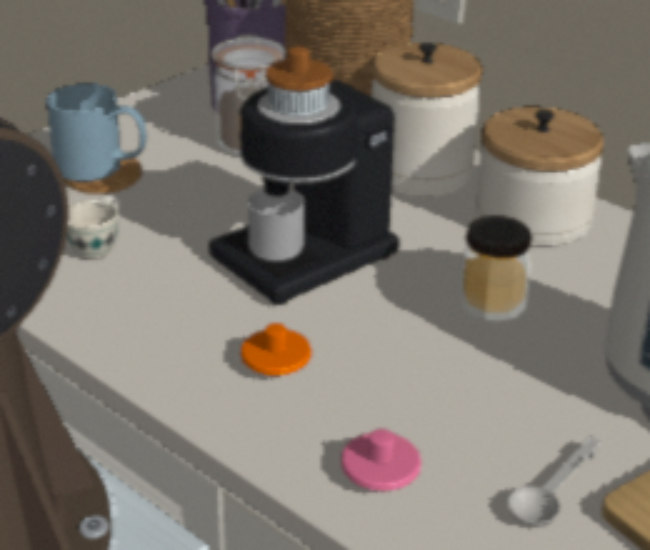

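The lid sits flat on the dial at crop pixel (300,75), with its flange top at 223.8 mm, and nothing else has moved.

```bash
python3 -c "
from station import ctrl
print(ctrl.sign_off())"
```

```text
the job is handed in; nothing more can be done
None
```

The dial was closed gently to the burr stop (touched twice, about 0.23 N m at most), opened five clicks and released in that notch, and the wooden lid is seated flat in the throat; the job was handed in at about 24 s.

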